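# Refit the keyed current knob on the welder control box

## Robot

A 6-joint arm with a two-finger parallel gripper is mounted at the origin on the work surface. World frame = base frame: x ahead of the robot, y to its left, z up, the work surface at z = 0. Lengths are in m, angles in rad, forces in N, time in s.
With the tool pointing down it reaches from about 0.35 to 0.875 m from the base axis. Payload 15.5 kg.
Tool frame: the origin (TCP) lies midway between the tips of the shut fingers; the grasp point (between the pads) lies 19 mm behind it (tcp_to_grasp is the distance from the TCP to the grasp point, in m); x points along the fingers, y is the direction in which the jaws open and shut, and the axes are right-handed (so a half turn about x gives the same grasp; the last joint's range is limited). The gripper opens to 85 mm and grips with 20 to 120 N. Pads are 22 mm wide; open, the fingers measure 114 mm over their backs; the gripper's body (76 mm by 85 mm) begins 54 mm behind the grasp point. The pads swing forward as they close: fully open they stand 13 mm farther back than shut.
Start: joints at [-1.347, 0.494, 1.345, -0, 1.302, -0.096], TCP at [0.196, -0.593, 0.207] pointing down, gripper open.
Joint ranges: [-2.91, 2.91], [-0.82, 2.16], [0.22, 2.67], [-1.22, 4.37], [0.12, 2.79], [-3.08, 3.08]. Speed limits (rad/s): [1.89, 1.89, 2.57, 3.01, 3.01, 3.01].

## Interface

Orientations are given as a unit quaternion [x, y, z, w].
In Python, from bench import observe, grab_frame, calibration, hand_in, tcp_to_grasp gives the robot as it stands.
- The arm moves only by the tool carry_out, never from a script. Its argument "commands" is one flat list of numbers, 5 for each row, row after row: the shift along the tool's x, y, z in mm, then the turn about the tool's x in rad, then the opening, from -1 (shut) to 1 (fully open). A call has 1 to 12 rows; each row is the pose to reach, as a shift and turn from the pose commanded when the call began, along the tool's axes at that moment; what a row does not reach only later rows make up. A row lasts 1/8 s, in which the tool goes at most 62.5 mm and 10.7 degrees, less where a joint would pass 70% of its speed; a pose out of reach is approached as far as the arm can. A call with a gripper value outside its range is refused whole. The fingers move at their own pace and stop on an object; "newtons" is the grip in N (left out, the last holds). Time passes only in rows, so rows that repeat a pose let the fingers close. It gives the time, the measured TCP pose, the force and the opening at its end, in the units of the state.
- observe(): the state, without advancing time (a new reading comes with each control period).
- grab_frame(name): name is "scene" or "top" or "wrist"; returns the picture (400x640x3 uint8, blue, green, red); there is no depth.
- calibration(name): a dict with "fov_y" (degrees; the focal length in pixels is half the picture's height over the tangent of half this angle, whatever the lens; pixels are square), "cx", "cy" (the principal point, pixels), "extrinsics" (4x4, takes a point from camera to world coordinates); the wrist camera has in their place "tool_from_camera" (4x4, takes a point from camera to tool coordinates, whose origin is the TCP and whose axes are the tool frame's). Camera axes: x right, y down, z forward; pixel columns grow to the right and rows downward; lengths in m; the calibration is good to about 2 mm. A picture is of the moment at which its call begins: read the wrist's pose just before it. calibration takes no time and is no camera call.
- hand_in(): hands the job in, once; it reports no verdict.
The state is a dict: "time_s": time; "q": joint angles; "dq": joint speeds; "joint_efforts": joint torques, N m; "tcp_pos": TCP position; "tool_rot": TCP orientation; "ft_force": force on the tool from outside, world axes, zero at the start; "moment": the same for the moment, N m; "gripper_width": finger opening in m.
Only numpy, scipy, OpenCV 4.12 (cv2) and the standard library are available. Lean on these libraries where they do the work, as an engineer would, in place of code of your own. Each camera call takes 0.05 s, during which the arm holds its last target. There are 200 camera calls.

## Task

Lay the white rectangular ceramic insulator plate flat into its matching rectangular nest on top of the blue welder control box and let go of it, then take the black knob out of its pipe stand and push its keyed shaft through the plate into the hub, turned so that the key slips into the keyway. Keep pushing against the spring until the knob sits fully down on the insulator, and finish while holding it pressed home there: do not let go, because the spring would push it out. Leave the clamp jaw, tip cleaner, nozzle cup and hook where they lie.

Things in the scene. Friction and masses are not known exactly. Their poses are not given: they have to be found in the camera images.
- control_box: Blue welder control box, fixed to the table, 200 (x) x 220 (y) x 90 mm high. Origin: centre of its underside, z up. The hub's bore and the nest are centred on its z axis. Nothing on its top stands higher than 5 mm.
- nest (a point): Centre of the nest, at the level of the box top, 90 mm above the box's origin; x and y as the box's. The nest is a steel fence 5 mm high on the box top, clear inside 67 mm along x and 49 mm along y, round the hub. Its long sides (along x) are fenced only near the ends: a 43 mm gap in the middle leaves room for fingers.
- hub_mouth (a point): Centre of the mouth of the brass hub in the middle of the box top, on the hub's face, 1 mm below the box top; z up, x points from the bore axis towards the keyway. Bore 20 mm across, vertical; one keyway 8.3 mm wide reaching out to 15.5 mm from the axis, 44 mm deep, with a red mark behind it. The hub's heading varies (up to 0.6 rad either way from the box's x); it is stiff to turn (0.6 N m).
- plunger (a joint): Sprung plunger inside the bore: travel in m, 0 = up (its top 18 mm below the box top), grows as it is pushed down, stop at 0.011. Needs about 4 N to start and 8 N at 0.007, where the knob is home. It pushes the knob out again if nobody holds it.
- insulator: White ceramic plate, 64 (its x) x 46 (its y) x 12 mm thick, 70 g, with a 34 mm round hole through its centre; lies flat on the table. Origin: centre of its underside, z up. It fits the nest either way round (half turn), long side along the box's x; in the nest its origin is 90 mm above the box's origin.
- knob: Chunky black knob, about 120 g, hanging upright in the pipe stand, shaft down. Origin: on its axis at the underside of the skirt; z up, x towards the key. Skirt 50 mm across, z 0 to 8 mm; on it a grip bar 46 mm long (x), 18 mm wide (y), z 8 to 38 mm, with a white line on the key side. Home: origin 12 mm above the box top (skirt on the insulator).
- knob_tip (a point): End of the knob's steel shaft, 37 mm below the knob's origin, same axes. Shaft 18 mm across, end tapered over 4 mm. One brass key, 6 mm wide, on the x side, reaches out to 14 mm from the axis and runs from 6 to 22 mm above this end. So 6 mm of round shaft enter the bore before the key meets the hub's face (knob origin then 30 mm above the box top).
- pipe_stand: Short upright steel pipe fixed to the table, outside 54 mm, bore 38 mm, 45 mm high, open at the top; the knob's skirt rests on its rim and the shaft hangs inside. Origin: centre of its underside.
- clamp_jaw: Copper ground clamp jaw, 75 x 26 x 30 mm, loose; bystander. Origin: centre of its underside.
- tip_cleaner: Steel tip-cleaning tool, about 130 mm long along its x, 14 mm wide, 9 mm high, loose; bystander. Origin: on its underside, mid-length.
- nozzle_cup: White ceramic nozzle cup, 30 mm across, 48 mm tall, standing loose; bystander. Origin: centre of its underside.
- tie_hook: Bent galvanized tie-down hook of 10 mm bar, about 125 x 80 mm, lying loose; bystander. Origin: on the table under its shank.
There are look-alikes about, which are no part of the job. Several things look just like the insulator: the one meant starts farthest to the robot's left.

How it is judged:
On the way, in this order (a step that is already met when the one before it is completed fails the run):
1. the insulator lies flat in its nest on the control box, released (horizontal distance between insulator and control_box below 0.004 m and z of insulator in the frame of control_box between 0.087 and 0.0925 m and angle between insulator's own z axis and vertical below 0.08 rad and angle between the x axis of insulator and the x axis of control_box, either way round below 0.12 rad and contact force between the fingers and insulator below 0.2 N), for 0.2 s.
2. the knob's key has slipped into the hub's keyway (horizontal distance between knob and hub_mouth below 0.004 m and angle between the x axis of knob and the x axis of hub_mouth, either way round below 0.2 rad and angle between knob's own z axis and vertical below 0.1 rad and z of knob in the frame of control_box below 0.114 m), for 0.1 s.
At the end, for the whole second after the job is handed in: Insulator flat in the nest (within 4 mm, 0.12 rad); knob upright on the hub axis (4 mm), key in the keyway (0.2 rad), skirt within 2.5 mm of the insulator, plunger in by 4.5 mm or more, knob still, fingers holding it with over 2 N (horizontal distance between insulator and control_box below 0.004 m and z of insulator in the frame of control_box between 0.087 and 0.0925 m and angle between insulator's own z axis and vertical below 0.08 rad and angle between the x axis of insulator and the x axis of control_box, either way round below 0.12 rad and horizontal distance between knob and hub_mouth below 0.004 m and angle between the x axis of knob and the x axis of hub_mouth, either way round below 0.2 rad and angle between knob's own z axis and vertical below 0.1 rad and z of knob in the frame of control_box between 0.098 and 0.1045 m and value of joint plunger above 0.0045 m and contact force between the fingers and knob above 2 N and linear speed of knob below 0.03 m/s); the arm keeps its last pose, push and grip.
It fails at once if the clamp jaw is moved by more than 30 mm (distance of clamp_jaw from where it was at the start of the episode above 0.03 m).
It fails at once if the tip cleaner is moved by more than 30 mm (distance of tip_cleaner from where it was at the start of the episode above 0.03 m).
It fails at once if the nozzle cup is moved by more than 30 mm (distance of nozzle_cup from where it was at the start of the episode above 0.03 m).
It fails at once if the tie hook is moved by more than 30 mm (distance of tie_hook from where it was at the start of the episode above 0.03 m).
It also fails if it takes over 43 s, if anything falls off the work surface, if the arm or the gripper's body presses on something with over 40 N, if the wrist force passes 120 N, or if a joint passes its speed limit or range.

## Working session

There is one attempt and no reset: what is moved stays moved. The work goes in short steps, Python scripts to look and compute and a tool call to move; the robot and the scene stay as the last step left them, time stands still between calls to the robot, and variables do not carry over. Pictures are saved under pics/ and viewed, about 8 in all and at most 12, crops included, and the job is handed in when it is done.

Besides the shell and the picture viewer there is one more tool, called in YAML: its name, and indented under it one key for each argument. carry_out: Moves the arm, as the interface text tells. Its arguments: {"type":"object","properties":{"commands":{"type":"array"},"newtons":{"type":"number"}},"required":["commands"]}

```bash
mkdir -p pics
cat > h.py <<'E'
import numpy as np, cv2
from scipy.spatial.transform import Rotation as R
from bench import observe, grab_frame, calibration, hand_in, tcp_to_grasp
def cam(name,img=None,st=None):
    c=calibration(name); f=200/np.tan(np.radians(c['fov_y'])/2)
    if name=='wrist':
        st=st or observe(); T=np.eye(4); T[:3,:3]=R.from_quat(st['tool_rot']).as_matrix(); T[:3,3]=st['tcp_pos']
        E=T@np.array(c['tool_from_camera'])
    else: E=np.array(c['extrinsics'])
    return f,c['cx'],c['cy'],E
def ray(C,px,z):
    f,cx,cy,E=C; px=np.atleast_2d(np.array(px,float))
    d=np.c_[(px[:,0]-cx)/f,(px[:,1]-cy)/f,np.ones(len(px))]@E[:3,:3].T
    o=E[:3,3]; return o+d*((z-o[2])/d[:,2])[:,None]
def proj(C,P):
    f,cx,cy,E=C; p=(np.atleast_2d(P)-E[:3,3])@E[:3,:3]
    return np.c_[cx+f*p[:,0]/p[:,2],cy+f*p[:,1]/p[:,2]]
E
python3 - <<'E'
from h import *
print(observe()); print(tcp_to_grasp)
for n in('scene','top','wrist'):
    im=grab_frame(n); cv2.imwrite(f'pics/{n}0.png',im); print(n,calibration(n))
E
```

```text
{'time_s': 0.0, 'q': array([-1.34651366e+00,  4.94177372e-01,  1.34614381e+00,  3.06804247e-06,
        1.30249737e+00, -9.54538070e-02]), 'dq': array([-4.05955490e-04,  9.60898738e-04, -1.46416462e-03,  4.81925385e-05,
       -9.87287080e-04,  1.71664448e-03]), 'joint_efforts': array([ 4.44955949e-03, -8.82153082e+01, -3.83868384e+01,  9.96525409e-05,
        1.01461244e-02,  4.09134998e-05]), 'tcp_pos': array([ 0.19639093, -0.59292653,  0.20659959]), 'tool_rot': array([-0.698063  , -0.11299528,  0.69811671, -0.11213011]), 'ft_force': array([ 0.42767532, -0.41035128,  0.02613783]), 'moment': array([-0.00261509,  0.00206448, -0.03184434]), 'gripper_width': 0.08550315820494545}
0.0187
scene {'fov_y': 52.34082166514361, 'cx': 323.10896051564106, 'cy': 192.33802387977929, 'extrinsics': array([[-0.2993473 ,  0.79959445, -0.52061492,  1.11135053],
       [ 0.95413813,  0.25280693, -0.1603405 ,  0.14017243],
       [ 0.00340769, -0.54473605, -0.83860063,  0.86285643],
       [ 0.        ,  0.        ,  0.        ,  1.        ]])}
top {'fov_y': 45.15824892253225, 'cx': 321.7673030594255, 'cy': 198.88366642246578, 'extrinsics': array([[-0.00873269, -0.99756616,  0.06917722,  0.50703666],
       [-0.99982076,  0.00754837, -0.01736309,  0.01073533],
       [ 0.01679865, -0.06931645, -0.99745327,  1.48751517],
       [ 0.        ,  0.        ,  0.        ,  1.        ]])}
wrist {'fov_y': 63.48441173938801, 'cx': 318.7368061845764, 'cy': 200.21501296168373, 'tool_from_camera': array([[ 1.26306794e-03, -2.69377884e-01,  9.63033728e-01,
        -1.66102585e-01],
       [ 9.99999190e-01,  4.94220919e-04, -1.17330754e-03,
         3.24732352e-04],
       [-1.59888312e-04,  9.63034429e-01,  2.69378290e-01,
        -6.81565915e-02],
       [ 0.00000000e+00,  0.00000000e+00,  0.00000000e+00,
         1.00000000e+00]])}
```

View pics/top0.png

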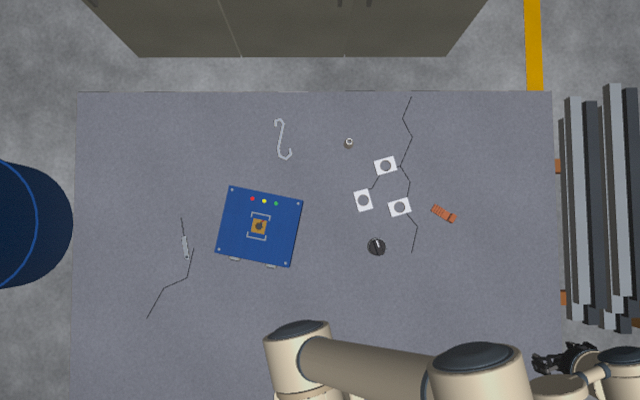

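View pics/scene0.png

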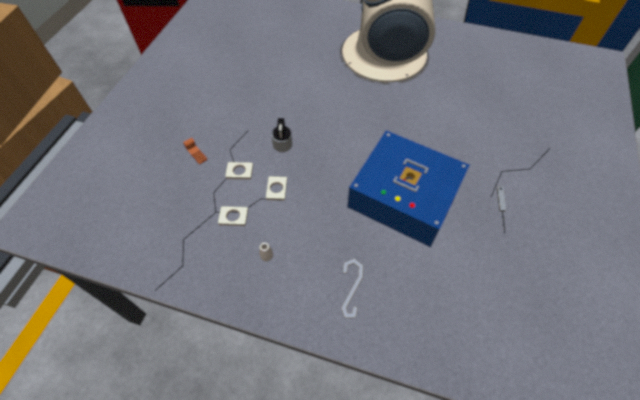

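Top view: three look-alike plates at (386,166), (363,200) and (400,207). The robot's left is +y, which is a smaller column, so the one wanted is (363,200). The box is at (259,227), the knob at (376,247), the nozzle cup at (349,142), the clamp jaw at (444,213), the hook at (284,140) and the tip cleaner at (185,245).

Run:
```python
from h import *
for n in('top','scene'):
    im=cv2.imread(f'pics/{n}0.png'); C=cam(n); hsv=cv2.cvtColor(im,cv2.COLOR_BGR2HSV)
    m=((hsv[...,2]>205)&(hsv[...,1]<40)).astype(np.uint8)
    for c in cv2.findContours(m,cv2.RETR_EXTERNAL,cv2.CHAIN_APPROX_NONE)[0]:
        if cv2.contourArea(c)<100: continue
        P=ray(C,c[:,0],.012)[:,:2]
        r=cv2.minAreaRect((P*1000).astype(np.float32)); print(n,'plate',c[:,0].mean(0).round(),np.round(r[0],1),np.round(r[1],1),round(r[2],1))
    m=((hsv[...,0]>100)&(hsv[...,0]<125)&(hsv[...,1]>170)&(hsv[...,2]>60)).astype(np.uint8); m[:,:120]=0
    c=[c for c in cv2.findContours(m,0,2)[0] if cv2.contourArea(c)>1000]
    for k in c:
        P=ray(C,k[:,0],.09)[:,:2]; r=cv2.minAreaRect((P*1000).astype(np.float32)); print(n,'box',k[:,0].mean(0),np.round(r[0],1),np.round(r[1],1),round(r[2],1))
C=cam('top'); print(ray(C,[376,247],.08), ray(C,[377,243],.083),ray(C,[259,227],.09))
im=cv2.imread('pics/top0.png'); 
a=cv2.resize(im[140:270,335:415],None,fx=5,fy=4.5,interpolation=2); b=cv2.resize(im[180:275,205:310],(400,585),interpolation=2)
cv2.imwrite('pics/c1.png',np.hstack([a,b]))
```

```text
top plate [492. 386.] [  37.6 -520. ] [88.2 75.3] 11.8
top plate [299. 364.] [115.9  47.1] [153.1  56.7] 12.9
top plate [399. 207.] [ 583.3 -252.7] [44.5 62. ] 16.1
top plate [363. 200.] [ 605.4 -140.9] [62.3 44.1] 15.1
top plate [385. 165.] [ 712.6 -211.6] [44.4 62.1] 15.6
top box [259.03875969 225.43410853] [526.6 169.2] [217.8 196.1] 77.8
scene plate [368.  61.] [ 61.7 -32.4] [245.5 131.1] 64.5
scene box [408.06810036 190.11469534] [549.1 166.6] [214.2 241.3] 77.7
[[ 0.46266191 -0.17086869  0.08      ]] [[ 0.47433455 -0.17359441  0.083     ]] [[0.52374608 0.16884995 0.09      ]]
```

View pics/c1.png

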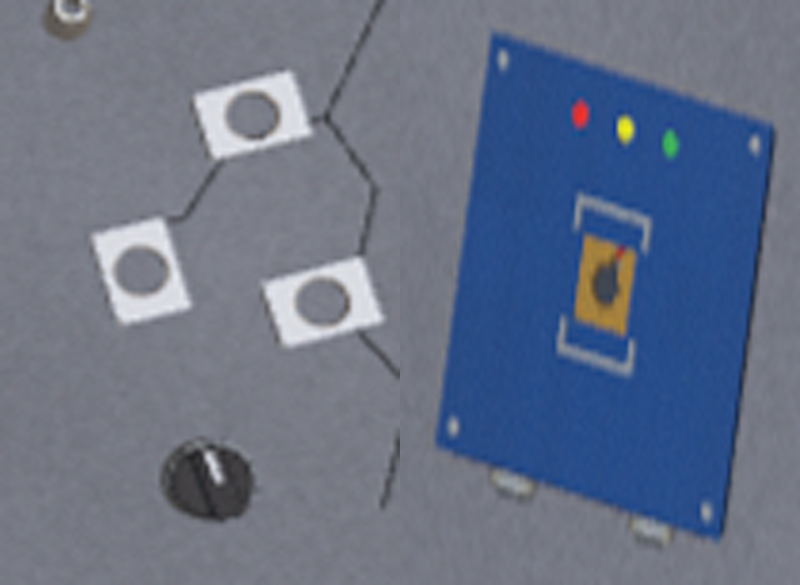

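Crop check: the leftmost plate is isolated, at (363,200) in the top view, with its long side at about +15°. The box x is about -12° and the red key mark points up-right, at about -38°.

```bash
cat >> h.py <<'E'
def go(p,jaw_deg):
    "shift (mm, tool axes) and turn to put the TCP at p, tool down, jaw axis heading jaw_deg (mod 180)"
    st=observe(); M=R.from_quat(st['tool_rot']).as_matrix(); d=M.T@(np.array(p)-st['tcp_pos'])*1000
    h=np.degrees(np.arctan2(M[1,1],M[0,1])); t=-(jaw_deg-h) # tool x is down: + turn lowers heading
    t=(t+90)%180-90
    print('shift',d.round(1),'turn',round(np.radians(t),3),'alt',round(np.radians(t-np.sign(t)*180),3),'heading',round(h,1),'q6',st['q'][5].round(2),'M',M.round(3).tolist())
E
python3 - <<'E'
from h import *
go([.605,-.141,.15],105.1)
E
```

```text
shift [  57.  -300.6 -530. ] turn 0.056 alt -3.085 heading -71.7 q6 -0.1 M [[-0.0, 0.314, -0.949], [0.001, -0.949, -0.314], [-1.0, -0.001, -0.0]]
```

carry_out:
  commands: [5,-27,-48,0,1,10,-54,-96,0,1,15,-81,-144,0,1,20,-109,-192,0.02,1,25,-136,-240,0.03,1,30,-163,-288,0.03,1,35,-190,-336,0.04,1,40,-218,-384,0.05,1,45,-245,-432,0.056,1,52,-272,-480,0.056,1,57,-300,-530,0.056,1,57,-300,-530,0.056,1]
  newtons: 40

```text
time_s: 1.65
tcp_pos: [0.6071, -0.1388, 0.1494]
tool_rot: [-0.701, -0.095, 0.701, -0.094]
ft_force: [-1.3, 0.3, -0.0]
gripper_width: 0.0854
```

Run:
```python
from h import *
st=observe(); im=grab_frame('wrist'); C=cam('wrist',st=st); cv2.imwrite('pics/w1.png',im); print(st['tcp_pos'],st['q'].round(2),st['time_s'])
g=cv2.cvtColor(im,cv2.COLOR_BGR2HSV)
m=((g[...,2]>190)&(g[...,1]<50)).astype(np.uint8)
for c in cv2.findContours(m,0,cv2.CHAIN_APPROX_NONE)[0]:
    if cv2.contourArea(c)<800: continue
    P=ray(C,c[:,0],.012)[:,:2]; r=cv2.minAreaRect((P*1000).astype(np.float32)); print(c[:,0].mean(0).round(),np.round(r[0],1),np.round(r[1],1),round(r[2],1))
```

```text
[ 0.60708666 -0.13878367  0.14936939] [-0.32  0.55  1.42  0.    1.17  0.98] 1.65
[421. 235.] [ 580.5 -252.8] [45.3 63.4] 16.0
[320. 187.] [ 602.7 -141.2] [62.4 45.8] 15.4
[428.  95.] [ 710.  -211.8] [45.1 63.6] 15.4
```

View pics/w1.png

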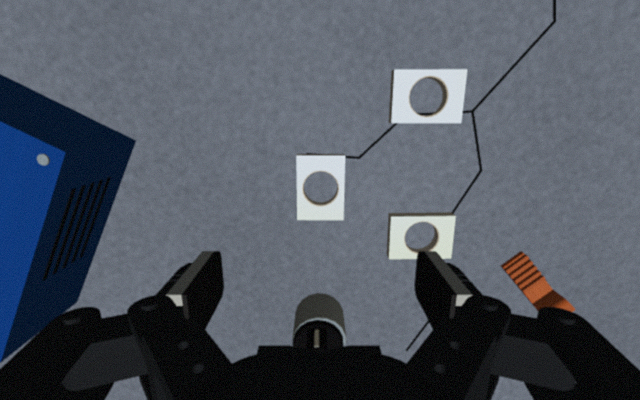

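The plate wanted is centred at (320,187) in the wrist view, between and beyond the fingers. The pipe stand and knob are at (318,320). I'll descend part way and measure again.

Run:
```python
from h import *
go([.6035,-.141,.055],105.3)
```

```text
shift [94.5  0.   2.3] turn -0.001 alt 3.141 heading -74.7 q6 0.98 M [[-0.001, 0.263, -0.965], [0.0, -0.965, -0.263], [-1.0, -0.0, 0.001]]
```

carry_out:
  commands: [50,0,2,0,1,94,0,2,0,1,94,0,2,0,1]

```text
time_s: 2.08
tcp_pos: [0.6007, -0.1427, 0.0538]
tool_rot: [-0.699, -0.093, 0.703, -0.092]
ft_force: [-0.0, -0.4, 0.1]
gripper_width: 0.0854
```

Run:
```python
from h import *
st=observe(); im=grab_frame('wrist'); C=cam('wrist',st=st); cv2.imwrite('pics/w2.png',im)
g=cv2.cvtColor(im,cv2.COLOR_BGR2HSV)
m=((g[...,2]>190)&(g[...,1]<50)).astype(np.uint8)
for c in cv2.findContours(m,0,cv2.CHAIN_APPROX_NONE)[0]:
    if cv2.contourArea(c)<800: continue
    P=ray(C,c[:,0],.012)[:,:2]; r=cv2.minAreaRect((P*1000).astype(np.float32)); print(c[:,0].mean(0).round(),np.round(r[0],1),np.round(r[1],1),round(r[2],1))
    if abs(c[:,0].mean(0)[0]-320)<30: go([r[0][0]/1e3,r[0][1]/1e3,-.002],90+r[2])
```

```text
[480. 264.] [ 584.8 -257.7] [39.6 51.9] 15.2
[318. 208.] [ 602.8 -141.3] [62.2 45.5] 15.0
shift [58.  -1.5 -1.1] turn 0.0 alt -3.141 heading -74.9 q6 0.98 M [[-0.002, 0.26, -0.966], [0.001, -0.966, -0.26], [-1.0, -0.001, 0.002]]
[477.  74.] [ 709.7 -211.8] [45.  63.6] 15.1
```

carry_out:
  commands: [30,-1.5,-2,0,1,57,-1.5,-2,0,1,57,-1.5,-2,0,1,57,-1.5,-2,0,-1,57,-1.5,-2,0,-1,57,-1.5,-2,0,-1,57,-1.5,-2,0,-1]
  newtons: 40

```text
time_s: 3.0
tcp_pos: [0.6051, -0.1405, -0.0004]
tool_rot: [0.701, 0.093, -0.701, 0.093]
ft_force: [0.4, 0.5, 0.2]
gripper_width: 0.0121
```

Run:
```python
from h import *
st=observe(); print(st); cv2.imwrite('pics/w3.png',grab_frame('wrist'))
```

```text
{'time_s': 3.0, 'q': array([-3.24210799e-01,  7.38612761e-01,  1.53723655e+00,  3.50330676e-06,
        8.65261270e-01,  9.82686009e-01]), 'dq': array([-0.00084149,  0.00581561,  0.00144358, -0.0016065 , -0.00193005,
       -0.00189671]), 'joint_efforts': array([-3.30531795e-02, -9.56040430e+01, -2.46037924e+01, -1.15417410e-03,
        8.54600163e-03, -7.76326742e-04]), 'tcp_pos': array([ 6.05092472e-01, -1.40476254e-01, -4.33769058e-04]), 'tool_rot': array([ 0.70111359,  0.09295703, -0.70080674,  0.0931055 ]), 'ft_force': array([0.38975128, 0.4786192 , 0.19269385]), 'moment': array([ 0.02370887, -0.02676511,  0.0538499 ]), 'gripper_width': 0.012126069779450136}
```

View pics/w3.png

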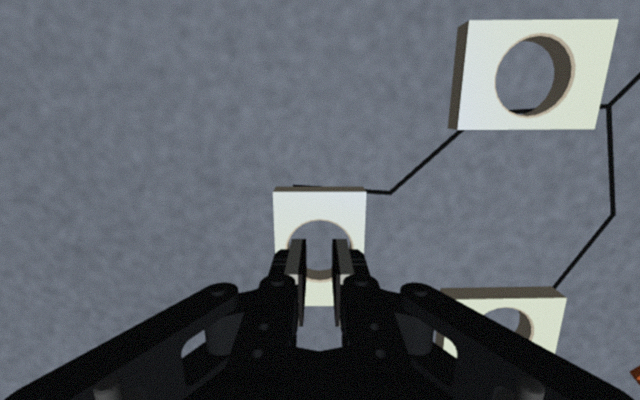

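The fingers closed just above the plate instead of on it: the pads stand farther back at this opening than I assumed. I'll lift, open, and go lower.

carry_out:
  commands: [-25,0,0,0,-0.7,-50,0,0,0,1,-50,0,0,0,1,-50,0,0,0,1]

```text
time_s: 3.55
tcp_pos: [0.6046, -0.1404, 0.0488]
tool_rot: [-0.701, -0.093, 0.701, -0.093]
ft_force: [-0.8, -0.8, -0.2]
gripper_width: 0.0665
```

Run:
```python
from h import *
st=observe(); im=grab_frame('wrist'); C=cam('wrist',st=st); cv2.imwrite('pics/w4.png',im); print(st['tcp_pos'],st['gripper_width'])
g=cv2.cvtColor(im,cv2.COLOR_BGR2HSV)
m=((g[...,2]>190)&(g[...,1]<50)).astype(np.uint8)
for c in cv2.findContours(m,0,cv2.CHAIN_APPROX_NONE)[0]:
    if cv2.contourArea(c)<800: continue
    P=ray(C,c[:,0],.012)[:,:2]; r=cv2.minAreaRect((P*1000).astype(np.float32)); print(c[:,0].mean(0).round(),np.round(r[0],1),np.round(r[1],1),round(r[2],1))
    if abs(c[:,0].mean(0)[0]-320)<30: go([r[0][0]/1e3,r[0][1]/1e3,-.008],90+r[2])
```

```text
[ 0.60463158 -0.14035983  0.04877046] 0.06650341859694145
[478. 272.] [ 586.  -254.1] [36.  58.3] 15.2
[319. 217.] [ 602.8 -141.4] [63.  45.7] 15.1
shift [56.5  0.7  1.8] turn 0.001 alt -3.141 heading -74.9 q6 0.98 M [[-0.001, 0.261, -0.965], [0.0, -0.965, -0.261], [-1.0, -0.001, 0.001]]
[482.  82.] [ 709.9 -211.8] [45.2 63.7] 15.1
```

View pics/w4.png

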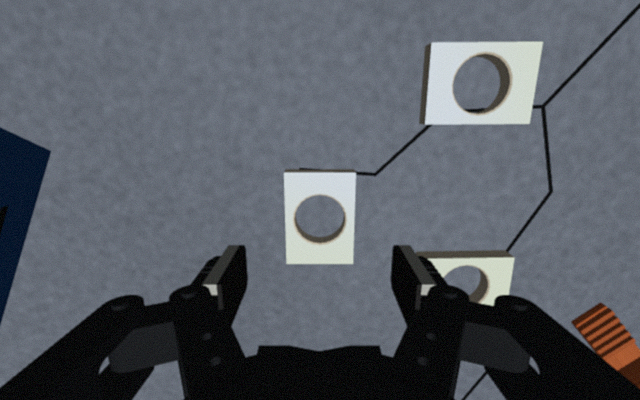

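carry_out:
  commands: [25,0.7,1.8,0,0.4,46,0.7,1.8,0,0.4,46,0.7,1.8,0,0.4,49,0.7,1.8,0,0.4,52,0.7,1.8,0,0.4,52,0.7,1.8,0,0.4]

```text
time_s: 4.35
tcp_pos: [0.6035, -0.1416, -0.0026]
tool_rot: [0.701, 0.093, -0.701, 0.093]
ft_force: [1.1, -0.3, -0.4]
gripper_width: 0.0599
```

carry_out:
  commands: [2,0,0,0,0.4,2,0,0,0,0.4]

```text
time_s: 4.6
tcp_pos: [0.6033, -0.1416, -0.0048]
tool_rot: [-0.701, -0.093, 0.701, -0.093]
ft_force: [0.2, 0.4, -0.7]
gripper_width: 0.0595
```

carry_out:
  commands: [2,0,0,0,0.4,2,0,0,0,0.4]

```text
time_s: 4.85
tcp_pos: [0.6032, -0.1416, -0.007]
tool_rot: [-0.701, -0.093, 0.701, -0.093]
ft_force: [-0.6, 0.7, 0.6]
gripper_width: 0.0598
```

carry_out:
  commands: [0,0,0,0,-1,0,0,0,0,-1,0,0,0,0,-1]

```text
time_s: 5.22
tcp_pos: [0.6033, -0.1416, -0.0068]
tool_rot: [-0.701, -0.093, 0.701, -0.093]
ft_force: [0.2, 0.6, -0.2]
gripper_width: 0.0051
```

Run:
```python
from h import *
st=observe(); print(st['tcp_pos'],st['gripper_width']); cv2.imwrite('pics/w5.png',cv2.resize(grab_frame('wrist')[150:400,160:480],(768,600)))
b=grab_frame('scene'); cv2.imwrite('pics/s5.png',b[90:240,150:360])
```

```text
[ 0.60334654 -0.14159857 -0.00680454] 0.005051861555950621
```

View pics/w5.png

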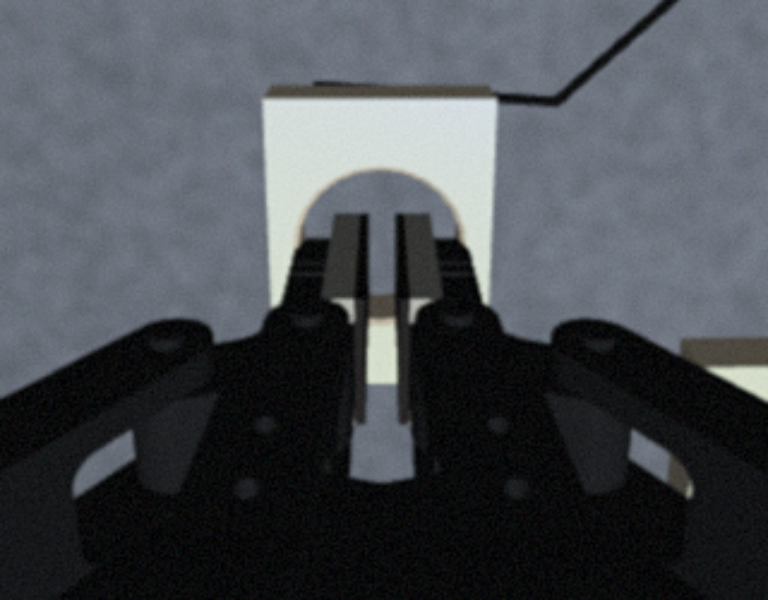

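The picture shows the plate still in place and the shut tips above its hole. By the image geometry the tips are about 20 mm behind the stated TCP. I'll lift, open to 60 mm, and feel my way down lower.

carry_out:
  commands: [-12,0,0,0,0.4,-20,0,0,0,0.4,-20,0,0,0,0.4,-20,0,0,0,0.4,-8,0,0,0,0.4,2,0,0,0,0.4,4,0,0,0,0.4]

```text
time_s: 6.2
tcp_pos: [0.6026, -0.1413, -0.0122]
tool_rot: [-0.7, -0.093, 0.702, -0.093]
ft_force: [0.5, 0.9, 0.1]
gripper_width: 0.0598
```

carry_out:
  commands: [2,0,0,0,0.4,3,0,0,0,0.4]

```text
time_s: 6.45
tcp_pos: [0.6034, -0.1416, -0.0138]
tool_rot: [0.701, 0.093, -0.701, 0.093]
ft_force: [0.7, 0.1, -0.2]
gripper_width: 0.0599
```

carry_out:
  commands: [2,0,0,0,0.4,2,0,0,0,0.4]

```text
time_s: 6.7
tcp_pos: [0.6033, -0.1416, -0.0158]
tool_rot: [-0.701, -0.093, 0.701, -0.093]
ft_force: [-0.7, 0.4, 0.6]
gripper_width: 0.0598
```

carry_out:
  commands: [1,0,0,0,0.4,2,0,0,0,0.4]

```text
time_s: 6.95
tcp_pos: [0.6034, -0.1416, -0.0178]
tool_rot: [0.701, 0.093, -0.701, 0.093]
ft_force: [0.1, -0.6, -1.0]
gripper_width: 0.06
```

carry_out:
  commands: [1,0,0,0,0.4,2,0,0,0,0.4]

```text
time_s: 7.2
tcp_pos: [0.6034, -0.1416, -0.0199]
tool_rot: [-0.701, -0.093, 0.701, -0.093]
ft_force: [0.0, 0.5, 0.1]
gripper_width: 0.0599
```

Run:
```python
from h import *
st=observe(); print(st['tcp_pos'],st['ft_force'],st['gripper_width']); cv2.imwrite('pics/w6.png',cv2.resize(grab_frame('wrist')[150:400,160:480],(512,400)))
```

```text
[ 0.60335549 -0.14160343 -0.01988788] [0.04326679 0.50440768 0.11823587] 0.05988295244101462
```

View pics/w6.png

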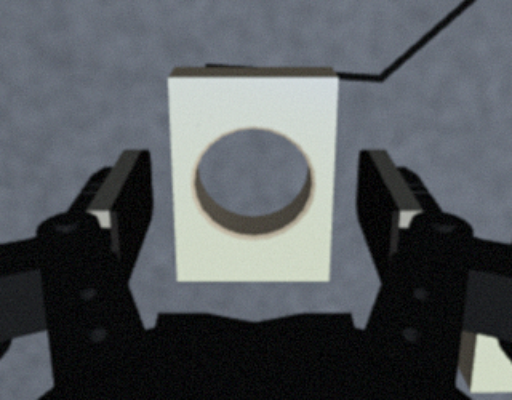

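carry_out:
  commands: [0,0,0,0,-1,0,0,0,0,-1]

```text
time_s: 7.5
tcp_pos: [0.6033, -0.1416, -0.0196]
tool_rot: [0.701, 0.093, -0.701, 0.093]
ft_force: [-2.3, -0.5, 5.3]
gripper_width: 0.0444
```

carry_out:
  commands: [0,0,0,0,-1,0,0,0,0,-1]

```text
time_s: 7.75
tcp_pos: [0.6033, -0.1416, -0.0196]
tool_rot: [0.701, 0.093, -0.701, 0.093]
ft_force: [-1.5, 0.4, 5.3]
gripper_width: 0.0446
```

carry_out:
  commands: [-15,0,0,0,-1,-40,0,0,0,-1]

```text
time_s: 8.0
tcp_pos: [0.6029, -0.1414, 0.0207]
tool_rot: [-0.701, -0.093, 0.701, -0.093]
ft_force: [0.4, -1.0, 0.3]
gripper_width: 0.0442
```

Run:
```python
from h import *
st=observe(); im=grab_frame('wrist'); print(st['tcp_pos'],st['ft_force'],st['gripper_width']); cv2.imwrite('pics/w7.png',im[150:400,160:480])
# plate in hand: hand-frame centre for plate-top height guesses
g=cv2.cvtColor(im,cv2.COLOR_BGR2HSV); m=((g[...,2]>190)&(g[...,1]<50)).astype(np.uint8)
for c in cv2.findContours(m,0,2)[0]:
    if cv2.contourArea(c)>800: print(cv2.boundingRect(c),cv2.minAreaRect(c))
go([.5255,.169,.18],77.8)
```

```text
[ 0.60292797 -0.14143464  0.02072209] [ 0.35399877 -0.98023316  0.31287874] 0.044210187855009686
(434, 275, 107, 48) ((485.2801513671875, 289.029541015625), (103.37944030761719, 47.66680908203125), 10.784297943115234)
(266, 199, 106, 126) ((318.5, 261.5), (125.0, 105.0), 90.0)
(441, 26, 139, 97) ((510.0, 74.0), (96.0, 138.0), 90.0)
shift [-156.3 -320.7   -5. ] turn 0.477 alt -2.665 heading -74.9 q6 0.98 M [[0.003, 0.261, -0.965], [-0.001, -0.965, -0.261], [-1.0, 0.002, -0.003]]
```

View pics/w7.png

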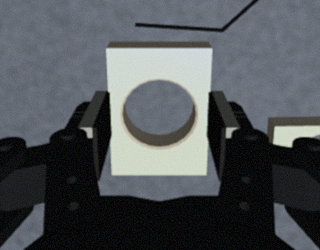

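The plate is held flat between the pads and is clear of the table. Next I'll move to a viewpoint over the box, already turned to the nest heading.

carry_out:
  commands: [-55,0,0,0,-1,-110,-20,4,0.05,-1,-150,-60,12,0.1,-1,-180,-105,22,0.16,-1,-205,-150,31,0.22,-1,-229,-195,40,0.28,-1,-229,-240,50,0.34,-1,-229,-285,59,0.4,-1,-229,-325,67,0.45,-1,-229,-361,75,0.477,-1,-229,-361,75,0.477,-1,-229,-361,75,0.477,-1]

```text
time_s: 9.55
tcp_pos: [0.437, 0.1871, 0.2496]
tool_rot: [0.703, -0.075, -0.703, -0.075]
ft_force: [0.6, -0.4, -0.9]
gripper_width: 0.0445
```

Run:
```python
from h import *
st=observe(); im=grab_frame('wrist'); C=cam('wrist',st=st); print(st['tcp_pos'],st['gripper_width'],st['q'].round(2),st['time_s']); cv2.imwrite('pics/w8.png',im)
g=cv2.cvtColor(im,cv2.COLOR_BGR2HSV)
m=((g[...,0]>100)&(g[...,0]<125)&(g[...,1]>150)&(g[...,2]>90)).astype(np.uint8)
c=max(cv2.findContours(m,0,cv2.CHAIN_APPROX_NONE)[0],key=cv2.contourArea); print(cv2.boundingRect(c))
P=ray(C,c[:,0],.09)[:,:2]; r=cv2.minAreaRect((P*1000).astype(np.float32)); print('box',r)
# hub gold patch, screws
m=((g[...,0]>10)&(g[...,0]<28)&(g[...,1]>120)).astype(np.uint8)
c=max(cv2.findContours(m,0,cv2.CHAIN_APPROX_NONE)[0],key=cv2.contourArea)
r=cv2.minAreaRect((ray(C,c[:,0],.09)[:,:2]*1000).astype(np.float32)); print('hub',cv2.boundingRect(c),r)
```

```text
[0.43697417 0.18713133 0.24960327] 0.044549942746300315 [ 0.28  0.24  1.64 -0.    1.27  2.06] 9.55
(194, 0, 245, 189)
box ((512.181884765625, 173.65658569335938), (218.8751220703125, 172.33392333984375), 77.81829833984375)
hub (296, 66, 41, 43) ((524.3778686523438, 171.04446411132812), (38.74608612060547, 37.865325927734375), 77.82849884033203)
```

View pics/w8.png

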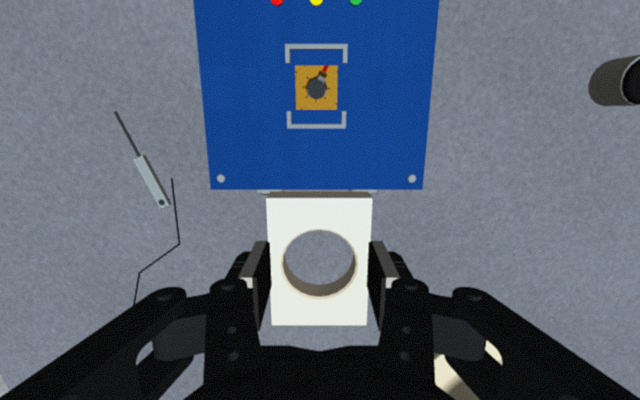

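The wrist view shows the nest fence centred at (316,87), the gold hub at (316,88), the red mark at (325,70), and the plate in hand at (319,261).

Run:
```python
from h import *
im=cv2.imread('pics/w8.png'); st=observe(); C=cam('wrist',st=st); g=cv2.cvtColor(im,cv2.COLOR_BGR2HSV)
m=((g[...,2]>190)&(g[...,1]<50)).astype(np.uint8); m[:190]=0
c=max(cv2.findContours(m,0,cv2.CHAIN_APPROX_NONE)[0],key=cv2.contourArea)
P=ray(C,c[:,0],.2812)[:,:2]; r=cv2.minAreaRect((P*1000).astype(np.float32)); print('plate',r,st['tcp_pos'])
red=((g[...,0]<8)|(g[...,0]>172))&(g[...,1]>130)&(g[...,2]>80); red[:60]=0; red[112:]=0; red[:,:290]=0; red[:,345:]=0
ys,xs=np.nonzero(red); print(len(xs),xs.mean(),ys.mean())
pr=ray(C,[xs.mean(),ys.mean()],.0895)[0,:2]*1000
sub=g[60:115,290:345]; dk=(sub[...,2]<90).astype(np.uint8)
n,l,s,ce=cv2.connectedComponentsWithStats(dk); k=1+s[1:,4].argmax(); print('dark',s[k],ce[k]+[290,60])
h=np.array([524.4,171.0]); v=pr-h; print('mark',pr,np.hypot(*v),np.degrees(np.arctan2(v[1],v[0])))
go([.5244,.171,.13],77.8); go([.5244,.171,.0712],77.8)
```

```text
plate ((436.8650207519531, 186.82481384277344), (45.970638275146484, 63.73365783691406), 77.7914047241211) [0.43713255 0.18687845 0.24948754]
20 324.7 68.4
dark [ 16  16  21  23 307] [315.70684039  87.80456026]
mark [539.24419717 159.07941893] 19.03813128210729 -38.76608522293175
shift [119.5  -2.9 -88.6] turn -0.0 alt 3.141 heading -102.2 q6 2.06 M [[0.001, -0.212, -0.977], [-0.0, -0.977, 0.212], [-1.0, -0.0, -0.001]]
shift [178.3  -2.9 -88.6] turn -0.0 alt 3.141 heading -102.2 q6 2.06 M [[0.001, -0.212, -0.977], [-0.0, -0.977, 0.212], [-1.0, -0.0, -0.001]]
```

carry_out:
  commands: [20,-2,-45,0,-1,70,-2.9,-88.6,0,-1,120,-2.9,-88.6,0,-1,150,-2.9,-88.6,0,-1,165,-2.9,-88.6,0,-1,170,-2.9,-88.6,0,-1,174,-2.9,-88.6,0,-1,174,-2.9,-88.6,0,-1]

```text
time_s: 10.6
tcp_pos: [0.5244, 0.1715, 0.0759]
tool_rot: [0.704, -0.075, -0.703, -0.075]
ft_force: [-0.1, 0.5, -0.1]
gripper_width: 0.0444
```

carry_out:
  commands: [2,0,0,0,-1,4,0,0,0,-1,4,0,0,0,-1]

```text
time_s: 10.98
tcp_pos: [0.524, 0.1715, 0.0711]
tool_rot: [-0.703, 0.075, 0.703, 0.075]
ft_force: [0.2, 0.1, -1.0]
gripper_width: 0.0443
```

carry_out:
  commands: [0,0,0,0,0.2,0,0,0,0,0.5,0,0,0,0,0.5,-30,0,0,0,0.5,-90,0,40,0,0.8,-150,0,80,0,0.8,-180,0,90,0,0.8,-180,0,90,0,0.8]

```text
time_s: 11.98
tcp_pos: [0.4364, 0.1913, 0.2546]
tool_rot: [0.705, -0.074, -0.701, -0.076]
ft_force: [-0.0, 0.3, -0.2]
gripper_width: 0.0769
```

Run:
```python
from h import *
st=observe(); im=grab_frame('wrist'); C=cam('wrist',st=st); print(st['tcp_pos'],st['q'].round(2),st['time_s']); cv2.imwrite('pics/w9.png',im)
g=cv2.cvtColor(im,cv2.COLOR_BGR2HSV); m=((g[...,2]>190)&(g[...,1]<50)).astype(np.uint8); m[180:]=0
c=max(cv2.findContours(m,0,cv2.CHAIN_APPROX_NONE)[0],key=cv2.contourArea); print(cv2.boundingRect(c))
for z in(.102,.107): print('plate',cv2.minAreaRect((ray(C,c[:,0],z)[:,:2]*1000).astype(np.float32)))
# top view: knob
t=grab_frame('top'); cv2.imwrite('pics/t9.png',cv2.resize(np.hstack([t[225:270,350:400],t[200:245,235:285]]),(800,360),interpolation=2))
```

```text
[0.43639151 0.19125735 0.25457691] [0.29 0.23 1.63 0.   1.27 2.07] 11.975
(295, 50, 51, 73)
plate ((523.6126098632812, 171.6902618408203), (45.86982345581055, 63.58515930175781), 77.76765441894531)
plate ((523.2766723632812, 171.76248168945312), (45.15093231201172, 62.588619232177734), 77.76764678955078)
```

The plate sits in the nest at (523.6,171.7), angle 77.8°, and its size matches a top at z=0.102. Now for the knob.

carry_out:
  commands: [5,50,-7,0,0.8,14,110,-16,0,0.8,23,165,-24,0,0.8,32,220,-32,0,0.8,41,275,-40,0,0.8,50,320,-46,0,0.8,55,348,-50,0,0.8,55,348,-50,0,0.8,55,348,-50,0,0.8]

```text
time_s: 13.2
tcp_pos: [0.4109, -0.1599, 0.1954]
tool_rot: [-0.702, 0.075, 0.704, 0.076]
ft_force: [0.0, 0.4, -0.1]
gripper_width: 0.077
```

Run:
```python
from h import *
st=observe(); im=grab_frame('wrist'); C=cam('wrist',st=st); print(st['tcp_pos'],st['q'].round(2),st['time_s']); cv2.imwrite('pics/w10.png',im)
p=proj(C,[[.461,-.17,.08]])[0]; print(p); x,y=p.astype(int)
x0,y0=max(x-70,0),max(y-70,0); cv2.imwrite('pics/w10c.png',cv2.resize(im[y0:y0+140,x0:x0+140],(560,560),interpolation=2)); print(x0,y0)
```

```text
[ 0.41091702 -0.15988741  0.1953856 ] [-0.51  0.25  1.79  0.    1.1   1.28] 13.2
[317.94247922 130.32937859]
247 60
```

View pics/w10c.png

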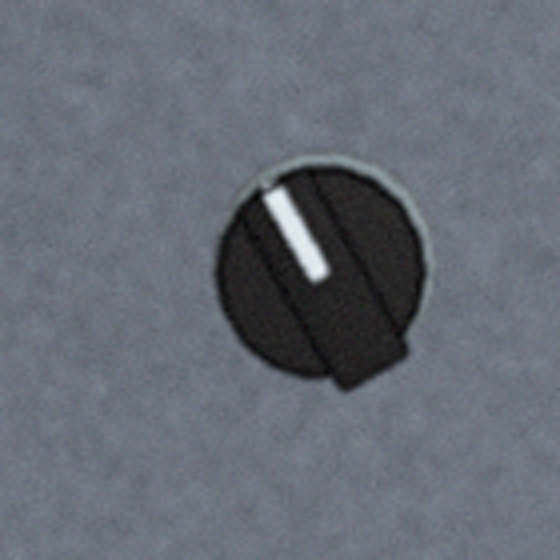

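The crop shows the knob with its skirt circle centred near crop (323,272), which is full-image (328,128). The white line runs from (318,280) to (272,190), and the near end of the bar has corners at (347,391) and (410,350).

Run:
```python
from h import *
im=cv2.imread('pics/w10.png'); st=observe(); C=cam('wrist',st=st); g=cv2.cvtColor(im,cv2.COLOR_BGR2GRAY)
o=np.array([247,60])
sub=im[60:200,247:387]; gs=cv2.cvtColor(sub,cv2.COLOR_BGR2GRAY)
w=(gs>170).astype(np.uint8); n,l,s,ce=cv2.connectedComponentsWithStats(w)
k=min(range(1,n),key=lambda i:np.hypot(*(ce[i]-[74,59]))); ys,xs=np.nonzero(l==k); print(s[k])
P=ray(C,np.c_[xs,ys]+o,.083)[:,:2]*1000; vx,vy,x,y=cv2.fitLine(P.astype(np.float32),2,0,.01,.01).ravel()
if vx<0: vx,vy=-vx,-vy
h=np.degrees(np.arctan2(vy,vx)); d=P@[vx,vy]; print('line heading',h,'centre',x,y,'span',np.ptp(d))
dk=(gs<75).astype(np.uint8); c=max(cv2.findContours(dk,0,cv2.CHAIN_APPROX_NONE)[0],key=cv2.contourArea)[:,0]
Q=ray(C,c+o,.053)[:,:2]*1000
cen=np.array([460.,-172]); 
from scipy.optimize import least_squares
e=least_squares(lambda p:np.hypot(Q[:,0]-p[0],Q[:,1]-p[1])-p[2],[*cen,25],loss='soft_l1',f_scale=.4).x; print('skirt circle z.053',e)
# near end of the bar: extreme along -heading at z=.083
u=np.array([vx,vy]); Q2=ray(C,c+o,.083)[:,:2]*1000; a=Q2@u; near=Q2[a<a.min()+1.5]; print('near end',near.mean(0),'-> axis',near.mean(0)+23*u,len(near))
off=np.array([-u[1],u[0]]); print('line lateral vs skirt', (np.array([x,y])-e[:2])@off)
go([e[0]/1e3,e[1]/1e3,.11],h+90); go([e[0]/1e3,e[1]/1e3,.038],h+90)
```

```text
[ 67  48  14  22 110]
line heading 18.161232 centre 470.5643 -174.1315 span 19.352872216544597
skirt circle z.053 [ 458.90873029 -177.81982287   23.87942402]
near end [ 438.65329877 -184.60322089] -> axis [ 460.50751058 -177.43430371] 18
line lateral vs skirt -0.12836666445620049
shift [ 85.6   7.8 -50.7] turn -0.53 alt 2.612 heading -102.2 q6 1.28 M [[-0.001, -0.211, -0.977], [0.001, -0.977, 0.211], [-1.0, -0.001, 0.001]]
shift [157.6   7.8 -50.8] turn -0.53 alt 2.612 heading -102.2 q6 1.28 M [[-0.001, -0.211, -0.977], [0.001, -0.977, 0.211], [-1.0, -0.001, 0.001]]
```

carry_out:
  commands: [30,3,-20,-0.18,0.2,60,7.6,-51.4,-0.36,0.2,85,7.6,-51.4,-0.53,0.2,85,7.6,-51.4,-0.53,0.2,120,7.6,-51.4,-0.53,0.2,145,7.6,-51.4,-0.53,0.2,155,7.6,-51.4,-0.53,0.2,155,7.6,-51.4,-0.53,0.2]

```text
time_s: 14.25
tcp_pos: [0.4601, -0.1783, 0.0417]
tool_rot: [-0.698, -0.111, 0.698, -0.111]
ft_force: [-0.2, 0.1, 0.5]
gripper_width: 0.0515
```

carry_out:
  commands: [0,0,0,0,-1,0,0,0,0,-1,0,0,0,0,-1,0,0,0,0,-1,0,0,0,0,-1]
  newtons: 80

```text
time_s: 14.88
tcp_pos: [0.4604, -0.1788, 0.0423]
tool_rot: [0.699, 0.111, -0.698, 0.112]
ft_force: [-2.7, 0.5, 15.4]
gripper_width: 0.0162
```

carry_out:
  commands: [-30,0,0,0,-1,-75,0,0,0,-1,-120,-10,-3,0.1,-1,-160,-55,-17,0.22,-1,-188,-105,-33,0.34,-1,-188,-155,-48,0.46,-1,-188,-205,-64,0.58,-1,-188,-255,-80,0.7,-1,-188,-305,-95,0.82,-1,-188,-350,-109,0.92,-1,-188,-388,-121,0.995,-1,-188,-388,-121,0.995,-1]
  newtons: 80

```text
time_s: 16.38
tcp_pos: [0.4537, 0.23, 0.2295]
tool_rot: [0.667, -0.234, -0.667, -0.235]
ft_force: [0.0, -0.3, -1.1]
gripper_width: 0.0159
```

carry_out:
  commands: [0,0,0,0,-1,0,0,0,0,-1]

```text
time_s: 16.62
tcp_pos: [0.454, 0.2269, 0.2294]
tool_rot: [0.667, -0.235, -0.667, -0.235]
ft_force: [-0.0, -0.4, -1.4]
gripper_width: 0.0159
```

Run:
```python
from h import *
st=observe(); im=grab_frame('wrist'); C=cam('wrist',st=st); print(st['tcp_pos'],st['gripper_width'],st['q'].round(2),st['time_s'],st['ft_force']); cv2.imwrite('pics/w11.png',im)
g=cv2.cvtColor(im,cv2.COLOR_BGR2HSV)
m=((g[...,0]>10)&(g[...,0]<28)&(g[...,1]>120)).astype(np.uint8)
p=proj(C,[[.5244,.171,.089],[.53,.16,.089],[*st['tcp_pos'][:2],st['tcp_pos'][2]+.0407]]); print(p)
x,y=p[0].astype(int); a=cv2.resize(im[max(y-45,0):max(y-45,0)+90,x-45:x+45],(400,400),interpolation=2)
b=cv2.resize(im[180:340,240:400],(400,400),interpolation=2); cv2.imwrite('pics/w11c.png',np.hstack([a,b])); print(x-45,max(y-45,0))
```

```text
[0.45401375 0.22693759 0.22935133] 0.015919271449838266 [ 0.35  0.31  1.6  -0.    1.24  2.6 ] 16.625 [-0.03716327 -0.3780968  -1.38492012]
[[317.94191413  84.54168052]
 [323.63346616  71.06040754]
 [318.46661129 274.47611844]]
272 39
```

View pics/w11c.png

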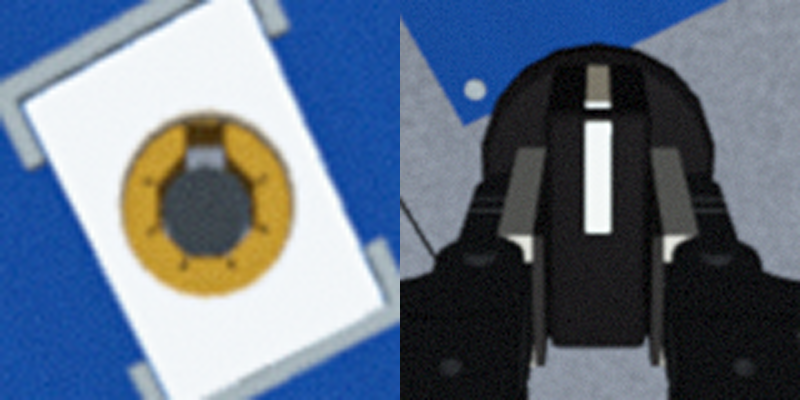

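The keyway points straight up in the image, from bore centre crop-left (207,210) to slot (204,148). The knob in hand has its white line vertical at crop-right column 598, with the bar top running from row 112 to row 345. The hold is well aligned, so I'll compute the residuals.

Run:
```python
from h import *
from scipy.optimize import least_squares
im=cv2.imread('pics/w11.png'); st=observe(); C=cam('wrist',st=st); t=st['tcp_pos']; M=R.from_quat(st['tool_rot']).as_matrix()
g=cv2.cvtColor(im,cv2.COLOR_BGR2HSV)
gold=((g[...,0]>12)&(g[...,0]<30)&(g[...,1]>120)&(g[...,2]>140)).astype(np.uint8)
n,l,s,ce=cv2.connectedComponentsWithStats(gold); k=1+s[1:,4].argmax(); print(s[k])
gold=(l==k).astype(np.uint8)
c=max(cv2.findContours(gold,0,cv2.CHAIN_APPROX_NONE)[0],key=cv2.contourArea)[:,0]
Q=ray(C,c,.090)[:,:2]*1000
fit=lambda Q,r:least_squares(lambda p:np.hypot(Q[:,0]-p[0],Q[:,1]-p[1])-p[2],[*Q.mean(0),r],loss='soft_l1',f_scale=.4).x
print('hole circle',fit(Q,17))
fill=np.zeros_like(gold); cv2.drawContours(fill,[c.reshape(-1,1,2)],-1,1,-1); 
cl=cv2.morphologyEx(gold,cv2.MORPH_CLOSE,np.ones((3,3),np.uint8)); inner=fill&(1-cl)
n,l,s,ce=cv2.connectedComponentsWithStats(inner); k=1+s[1:,4].argmax(); inner=(l==k).astype(np.uint8)
ys,xs=np.nonzero(inner); I=ray(C,np.c_[xs,ys],.089)[:,:2]*1000
b=fit(ray(C,max(cv2.findContours(inner,0,cv2.CHAIN_APPROX_NONE)[0],key=len)[:,0],.089)[:,:2]*1000,10); print('bore',b,s[k])
r=np.hypot(I[:,0]-b[0],I[:,1]-b[1]); far=I[(r>11.5)&(r<16)]; v=far.mean(0)-b[:2]; hk=np.degrees(np.arctan2(v[1],v[0])); print('keyway',len(far),v,hk)
# knob in hand
zt=t[2]+.0407; ax=ray(C,[[240+598/2.5,180+112/2.5],[240+598/2.5,180+345/2.5]],zt)
print('bar len',np.linalg.norm(ax[0]-ax[1])*1000,'axis-tcp (tool)',M.T@(ax.mean(0)-t)*1000)
w=(g[...,2]>180)&(g[...,1]<60); w[:228]=0;w[272:]=0;w[:,:310]=0;w[:,328:]=0; ys,xs=np.nonzero(w); P=ray(C,np.c_[xs,ys],zt)[:,:2]*1000
vx,vy,x,y=cv2.fitLine(P.astype(np.float32),2,0,.01,.01).ravel(); s_=np.sign(vx); print('knob heading',np.degrees(np.arctan2(vy*s_,vx*s_)),'line-tcp tool',M.T@(np.array([x/1e3,y/1e3,zt])-t)*1000)
go([b[0]/1e3,b[1]/1e3,.15],hk-90)
```

```text
[300  67  37  38 651]
hole circle [523.64716446 171.44098242  15.74370354]Traceback (most recent call last):
  File "<stdin>", line 14, in <module>
ValueError: attempt to get argmax of an empty sequence
```

Run:
```python
from h import *
from scipy.optimize import least_squares
im=cv2.imread('pics/w11.png'); st=observe(); C=cam('wrist',st=st); t=st['tcp_pos']; M=R.from_quat(st['tool_rot']).as_matrix()
g=cv2.cvtColor(im,cv2.COLOR_BGR2HSV)
gold=((g[...,0]>12)&(g[...,0]<30)&(g[...,1]>120)&(g[...,2]>140))
yy,xx=np.mgrid[60:112,290:345]; pts=np.c_[xx.ravel(),yy.ravel()]; W=ray(C,pts,.089)[:,:2]*1000
ng=~gold[pts[:,1],pts[:,0]]; rr=np.hypot(*(W-[523.7,171.4]).T); K=W[ng&(rr<14.5)]
fit=lambda Q,r:least_squares(lambda p:np.hypot(Q[:,0]-p[0],Q[:,1]-p[1])-p[2],[*Q.mean(0),r],loss='soft_l1',f_scale=.4).x
# bore edge: boundary of non-gold, away from the keyway
m=np.zeros(gold.shape,np.uint8); q=pts[ng&(rr<14.5)]; m[q[:,1],q[:,0]]=1; m=cv2.morphologyEx(m,cv2.MORPH_OPEN,np.ones((5,5),np.uint8))
c=max(cv2.findContours(m,0,cv2.CHAIN_APPROX_NONE)[0],key=cv2.contourArea)[:,0]; B=ray(C,c,.089)[:,:2]*1000
u=np.array([.779,-.627]); B0=B[(B-[523.7,171.4])@u<5]; b=fit(B0,10); print('bore',b)
r=np.hypot(*(K-b[:2]).T); far=K[(r>11.3)&(r<14)&((K-b[:2])@u>8)]; v=far.mean(0)-b[:2]; hk=np.degrees(np.arctan2(v[1],v[0])); print('keyway',len(far),v,hk)
zt=t[2]+.0407; ax=ray(C,[[240+598/2.5,180+112/2.5],[240+598/2.5,180+345/2.5]],zt)
print('bar len',np.linalg.norm(ax[0]-ax[1])*1000,'axis-tcp (tool)',M.T@(ax.mean(0)-t)*1000)
w=(g[...,2]>180)&(g[...,1]<60); w[:228]=0;w[272:]=0;w[:,:310]=0;w[:,328:]=0; ys,xs=np.nonzero(w); P=ray(C,np.c_[xs,ys],zt)[:,:2]*1000
vx,vy,x,y=cv2.fitLine(P.astype(np.float32),2,0,.01,.01).ravel(); s_=np.sign(vx); print('knob heading',np.degrees(np.arctan2(vy*s_,vx*s_)),'line-tcp tool',M.T@(np.array([x/1e3,y/1e3,zt])-t)*1000)
go([b[0]/1e3,b[1]/1e3,.15],hk-90)
```

```text
bore [524.39791409 171.10774178   9.86486911]
keyway 27 [ 9.49175729 -7.75682402] -39.25627289363147
bar len 44.774227186975885 axis-tcp (tool) [-40.6985946   69.14082122  -0.5404382 ]
knob heading -39.15884 line-tcp tool [-4.06990232e+01  3.46695517e-02 -1.13995135e+01]
shift [ 79.3  -0.7 -89.8] turn 0.006 alt -3.136 heading -128.9 q6 2.6 M [[0.0, -0.628, -0.778], [-0.0, -0.778, 0.628], [-1.0, 0.0, -0.0]]
```

Bore (524.4,171.1) agrees with the earlier estimate. Keyway heading is -39.3° and knob heading is -39.2°. I'll move above the hub.

carry_out:
  commands: [20,-0.7,-40,0,-1,45,-0.7,-89.5,0,-1,75,-0.7,-89.5,0,-1,79,-0.7,-89.5,0,-1,79,-0.7,-89.5,0,-1]

```text
time_s: 17.3
tcp_pos: [0.5241, 0.1722, 0.1508]
tool_rot: [0.667, -0.235, -0.667, -0.235]
ft_force: [-0.9, -1.1, -0.9]
gripper_width: 0.0163
```

Run:
```python
from h import *
st=observe(); M=R.from_quat(st['tool_rot']).as_matrix()
tgt=np.array([.5244,.1711,.118])+.0003*M[:,2]; print(st['tcp_pos'],st['ft_force']); go(tgt,-129.2)
```

```text
[0.52410287 0.17223123 0.15084799] [-0.86582516 -1.13785208 -0.90028934]
shift [32.8  0.7 -0.6] turn 0.006 alt -3.136 heading -128.9 q6 2.46 M [[0.0, -0.627, -0.779], [0.0, -0.779, 0.627], [-1.0, -0.0, -0.0]]
```

carry_out:
  commands: [15,0,0,0.006,-1,25,0,0,0.006,-1,25,0,0,0.006,-1,25,0,0,0.006,-1]

```text
time_s: 17.8
tcp_pos: [0.5242, 0.1724, 0.1253]
tool_rot: [0.666, -0.237, -0.666, -0.237]
ft_force: [-0.5, 0.9, -0.8]
gripper_width: 0.0161
```

Run:
```python
from h import *
st=observe(); M=R.from_quat(st['tool_rot']).as_matrix()
tgt=np.array([.5244,.1711,.118])+.0003*M[:,2]; print(st['tcp_pos'],st['ft_force']); go(tgt,-129.2)
```

```text
[0.52424891 0.1723596  0.12532474] [-0.52295903  0.93855651 -0.79834763]
shift [ 7.3  0.9 -0.6] turn 0.0 alt -3.141 heading -129.2 q6 2.46 M [[0.0, -0.632, -0.775], [0.0, -0.775, 0.632], [-1.0, -0.0, -0.0]]
```

carry_out:
  commands: [0,0.9,-0.6,0,-1,3,0.9,-0.6,0,-1,5,0.9,-0.6,0,-1,7,0.9,-0.6,0,-1,7,0.9,-0.6,0,-1]

```text
time_s: 18.42
tcp_pos: [0.524, 0.1712, 0.118]
tool_rot: [-0.666, 0.237, 0.666, 0.237]
ft_force: [0.8, -0.2, -1.0]
gripper_width: 0.016
```

carry_out:
  commands: [2,0,0,0,-1,4,0,0,0,-1,4,0,0,0,-1]

```text
time_s: 18.8
tcp_pos: [0.524, 0.1712, 0.114]
tool_rot: [-0.666, 0.237, 0.666, 0.237]
ft_force: [0.8, -0.7, -0.2]
gripper_width: 0.0161
```

The key is past the hub face with no force. I'll continue down against the spring.

carry_out:
  commands: [3,0,0,0,-1,6,0,0,0,-1,8,0,0,0,-1,10,0,0,0,-1,10,0,0,0,-1]
  newtons: 100

```text
time_s: 19.42
tcp_pos: [0.5241, 0.1712, 0.1042]
tool_rot: [0.666, -0.237, -0.666, -0.237]
ft_force: [0.4, -0.6, 3.7]
gripper_width: 0.0153
```

carry_out:
  commands: [2,0,0,0,-1,4,0,0,0,-1,4,0,0,0,-1]

```text
time_s: 19.8
tcp_pos: [0.5242, 0.1712, 0.1002]
tool_rot: [0.666, -0.237, -0.666, -0.237]
ft_force: [-0.5, -0.1, 5.6]
gripper_width: 0.0153
```

carry_out:
  commands: [0.5,0,0,0,-1,1,0,0,0,-1,1,0,0,0,-1]

```text
time_s: 20.18
tcp_pos: [0.5242, 0.1712, 0.0995]
tool_rot: [0.666, -0.237, -0.666, -0.237]
ft_force: [-1.7, -1.3, 9.2]
gripper_width: 0.0154
```

carry_out:
  commands: [0.5,0,0,0,-1,0.5,0,0,0,-1]

```text
time_s: 20.42
tcp_pos: [0.5242, 0.1712, 0.0994]
tool_rot: [0.666, -0.237, -0.666, -0.237]
ft_force: [-4.6, -1.7, 18.9]
gripper_width: 0.0154
```

carry_out:
  commands: [0.5,0,0,0,-1,0.5,0,0,0,-1]

```text
time_s: 20.68
tcp_pos: [0.5242, 0.1712, 0.0994]
tool_rot: [0.666, -0.237, -0.666, -0.237]
ft_force: [-6.7, -3.0, 28.2]
gripper_width: 0.0155
```

carry_out:
  commands: [-0.5,0,0,0,-1,-0.5,0,0,0,-1,-0.5,0,0,0,-1]

```text
time_s: 21.05
tcp_pos: [0.5242, 0.1712, 0.0994]
tool_rot: [0.666, -0.237, -0.666, -0.237]
ft_force: [-4.1, -2.8, 16.6]
gripper_width: 0.0155
```

Run:
```python
from h import *
st=observe(); print(st['tcp_pos'],st['ft_force'],st['gripper_width'],abs(st['dq']).max(),st['time_s'])
im=grab_frame('wrist'); C=cam('wrist',st=st); g=cv2.cvtColor(im,cv2.COLOR_BGR2HSV); t=st['tcp_pos']
w=(g[...,2]>180)&(g[...,1]<60); w[:228]=0;w[272:]=0;w[:,:310]=0;w[:,328:]=0; ys,xs=np.nonzero(w); P=ray(C,np.c_[xs,ys],t[2]+.0407)[:,:2]*1000
vx,vy,x,y=cv2.fitLine(P.astype(np.float32),2,0,.01,.01).ravel(); print('knob heading',np.degrees(np.arctan2(vy,vx)))
m=((g[...,2]>190)&(g[...,1]<50)).astype(np.uint8)
for c in cv2.findContours(m,0,cv2.CHAIN_APPROX_NONE)[0]:
    if cv2.contourArea(c)>100: r=cv2.minAreaRect((ray(C,c[:,0],.102)[:,:2]*1000).astype(np.float32)); print(cv2.boundingRect(c),np.round(r[0],1),np.round(r[1],1),round(r[2],1))
hand_in()
```

```text
[0.52420964 0.17120162 0.09942979] [-4.13273561 -2.81381826 16.6410831 ] 0.015499708411046456 0.0018382700121080237 21.05
knob heading -39.566555
(439, 336, 20, 17) [422.5 152.5] [14.9  5.4] 10.7
(365, 241, 26, 34) [497.2 153.1] [10.  20.7] 78.0
(314, 229, 11, 44) [519.1 175.1] [ 5.4 25.7] 50.6
(80, 167, 15, 14) [627.8 240.2] [6.8 6.8] 54.2
(243, 153, 106, 88) [547.8 164.5] [54.  28.4] 77.5
(612, 0, 28, 36) [520.1  -5.7] [10.3 18.9] 75.0
(451, 0, 189, 398) [445.3  66.9] [ 81.7 251.1] 65.8
(0, 0, 317, 400) [619.7 259.1] [124.1 294.2] 20.0
the job is handed in; nothing more can be done
```

I put the insulator (the leftmost of the three plates) in its nest and released it. I then pushed the knob home through it and handed the job in at about 21 s of the 43 s allowed, with the gripper still holding it down. `hand_in` gives no verdict, so the figures below are my own measurements.

- **Insulator:** after release it measured about 1 mm from the nest centre, square to the box, with its top at z ≈ 0.102 m. In the final picture the knob and fingers hide much of it, so I couldn't check its centre again; its visible edges were still at about 78°.
- **Knob position:** the key went into the keyway without resistance. The spring force rose to about 6 N, and then the knob stopped hard at tool height 0.0994 m (0.0993 expected for home). Knob heading measured -39.6°, against -39.3° for the keyway.
- **Hold at the end:** the tool was 0.2 mm from the bore axis and still, with about 17 N downward and the grip set to 100 N. A sideways load of about 5 N remained.
- **Plunger travel:** I could not see the plunger, so its travel is inferred from the knob's height.

**Disagreements:** the first two tries at gripping the plate closed above it without moving it, because the fingertips sit 11–20 mm farther back than the stated tool point. The top camera also read about 2.6 mm off from the wrist camera in x on the plate, so I used the wrist camera for the final positions.

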